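# Set the dampers of the downdraft sanding box for the boat

## Task

The toy boat on the slotted top of the sanding box is to be sanded next, so set the suction for it: the damper knob of the bay that the boat lies on pulled right out until it clicks, and the other bay's knob pushed fully home. Nothing holds the sanding box on the bench, so feel for the stops and don't drag or shove it out of place, and leave everything else where it is.

Things in the scene. Friction and masses are not known exactly. Their poses are not given: they have to be found in the camera images.
- sanding_box: Downdraft sanding box: grey steel case 280 mm deep (x), 460 wide (y), 130 high, about 7 kg, loose on rubber feet: it slides if pushed or pulled with over 30 N. Fan and battery on its back. Origin: centre of the case's underside, at bench level; x from the front panel (faces the robot, x = -140) to the back, y left, z up.
- bay_bar (a point): Middle of the bar that splits the box's slotted top (124 mm above the bench, in a rim 6 mm higher) into a wide left bay (box y -30 to 220 mm) and a narrow right bay (-220 to -30). Each bay has one damper knob, on the front panel in front of the middle of the bay.
- knob_left (a point): Middle of the neck of the left bay's black mushroom knob: neck 14 mm thick, 34 long, head in front of it 36 across, 14 thick; it slides on a 10 mm rod straight out of the front panel towards the robot (box -x). In the box's frame y = 95, z = 88 mm; home: x = -167. Starts part-way. Its travel from home to fully out is not given: 35 to 80 mm, not the same for both knobs.
- knob_right (a point): Middle of the right bay's knob neck, alike, at y = -125, z = 88 mm in the box's frame; home: x = -167. Both knobs drag with about 3 N. About 10 mm before either end a detent hump takes 9 to 12 N; past it the knob snaps on to a hard stop and is held there. On or before the hump it is neither out nor home.
- boat: The work: a toy boat of pale bare wood with a pointed bow, 93 mm long, 46 mm wide, 58 mm high with its cabin and funnel, lying on the grille of one of the two bays, well inside it. Origin: under the middle of its hull; x points to the bow.
- sanding_block: Cork sanding block wrapped in brown abrasive paper, 100 x 60 x 35 mm, lying on the other bay. Origin: centre of its underside. Leave it there.
- glue_bottle: White glue bottle, 54 mm in diameter, 160 mm high, standing on the bench in front of the box between the two knobs, about 110 mm to the side of either. Origin: centre of its underside. Leave it there.
- block_plane: Steel plane with dark wooden grips, 160 x 50 x 64 mm, on the bench in front of the box's left end, about 130 mm to the left of the left knob. Origin: centre of its underside. Leave it there.
- glue_gun: Green hot-glue gun lying on its side on the bench to the left of the box, 240 mm long, 36 mm high. Origin: under the middle of its barrel. Leave it there.
- pencil_mug: White mug of pencils, 72 mm in diameter, about 170 mm high with the pencils, standing to the left of the box. Origin: centre of its underside. Leave it there.

How it is judged:
At the end, for the whole second after the job is handed in: The knob of the bay with the boat on it is out at its stop, clicked over its hump (within 3 mm of fully out); the other knob is home (within 3 mm); the sanding box stands at rest within 8 mm of where it was, with the boat still on the same bay (((y of boat in the frame of sanding_box above -0.03 m and x of knob_left in the frame of sanding_box below -0.24 m and x of knob_right in the frame of sanding_box above -0.17 m) or (y of boat in the frame of sanding_box below -0.03 m and x of knob_right in the frame of sanding_box below -0.206 m and x of knob_left in the frame of sanding_box above -0.17 m)) and linear speed of each of sanding_box, boat below 0.01 m/s and distance of sanding_box from where it was at the start of the episode below 0.008 m); the robot touches nothing.
It fails at once if the sanding box is dragged or shoved more than 8 mm (distance of sanding_box from where it was at the start of the episode above 0.008 m).
It fails at once if the boat or the sanding block is shifted more than 20 mm (distance of any of boat, sanding_block from where it was at the start of the episode above 0.02 m).
It fails at once if a thing on the bench is moved more than 20 mm (distance of any of glue_bottle, block_plane, glue_gun, pencil_mug from where it was at the start of the episode above 0.02 m).
It fails at once if the glue bottle or the mug is tipped over (angle between any of glue_bottle, pencil_mug's own z axis and vertical above 0.5 rad).
It also fails if it takes over 38 s, if anything falls off the work surface, if the arm or the gripper's body presses on something with over 40 N, if the wrist force passes 120 N, or if a joint passes its speed limit or range.

## Robot

A 7-joint arm with a two-finger parallel gripper is mounted at the origin on the work surface. World frame = base frame: x ahead of the robot, y to its left, z up, the work surface at z = 0. Lengths are in m, angles in rad, forces in N, time in s.
With the tool pointing down it reaches from about 0.425 to 0.975 m from the base axis. Payload 16.7 kg.
Tool frame: the origin (TCP) lies midway between the tips of the shut fingers; the grasp point (between the pads) lies 19 mm behind it; z points along the fingers, y is the line along which they close (so a half turn about z gives the same grasp; the last joint's range is limited). The gripper opens to 85 mm and grips with 20 to 120 N. Pads are 22 mm wide; open, the fingers measure 114 mm over their backs; the gripper's body (76 mm by 85 mm) begins 54 mm behind the grasp point. The pads swing forward as they close: fully open they stand 13 mm farther back than shut.
Start: joints at [1.187, 0.426, 0.074, 1.606, -0.034, 1.111, -0.067], TCP at [0.157, -0.656, 0.231] pointing down, gripper open.
Joint ranges: [-2.85, 2.85], [-0.5, 2.14], [-1.23, 1.37], [0.21, 2.46], [-1.02, 4.16], [0.16, 2.05], [-2.73, 2.73]. Speed limits (rad/s): [1.89, 1.89, 2.39, 2.39, 3.01, 3.01, 3.01].

## Interface

Orientations are given as a unit quaternion [x, y, z, w].
In Python, from station import env, imaging, finish_job gives the robot as it stands.
- The arm moves only by the shell command python3 -m jog 'ROWS' [OPENING] [FORCE]. ROWS is JSON, a list of rows, each a list of 6 numbers: the shift along the world's x, y, z as a fraction of full scale, then the turn, a rotation vector about the world's x, y, z as a fraction of full scale. A call has 1 to 5 rows; each row shifts and turns the commanded pose from where the row before left it; what a row does not reach is not made up. Full scale, the value 1, is 0.1 m for a shift and 90 degrees for a turn. A row lasts 1/8 s, in which the tool goes at most 62.5 mm and 10.7 degrees, less where a joint would pass 70% of its speed; a pose out of reach is approached as far as the arm can. A call with a number of a shift or a turn outside -1 to 1 is refused whole. A call with a gripper value outside its range is refused whole. OPENING is the opening, from 0 (shut) to 1 (fully open), set as the call begins (- or left out, the last holds). The fingers move at their own pace and stop on an object; FORCE is the grip in N (left out, the last holds). Time passes only in rows, so rows that do not move let the fingers close. It gives the time, the measured TCP pose, the force, the opening and the grip force at its end, in the units of the state.
- env.get_state(): the state, without advancing time (a new reading comes with each control period).
- imaging.grab_frame(name): name is "side" or "top"; returns the picture (384x512x3 uint8, red, green, blue); there is no depth.
- imaging.camera_model(name): a dict with "intrinsics" (3x3 intrinsics, pixels), "T" (4x4, takes a point from camera to world coordinates). Camera axes: x right, y down, z forward; pixel columns grow to the right and rows downward; lengths in m; the calibration is good to about 2 mm. A picture is of the moment at which its call begins. camera_model takes no time and is no camera call.
- finish_job(): hands the job in; it is judged then, once.
The state is a dict: "t": time; "joint_positions": joint angles; "qd": joint speeds; "effort": joint torques, N m; "tcp_pos": TCP position; "orientation": TCP orientation; "force": force on the tool from outside, world axes, zero at the start; "wrist_torque": the same for the moment, N m; "gripper_width": finger opening in m; "grip_force": force on a finger pad.
Only numpy, scipy, OpenCV 4.12 (cv2) and the standard library are available. Lean on these libraries where they do the work, as an engineer would, in place of code of your own. Each camera call takes 0.05 s, during which the arm holds its last target. There are 200 camera calls.

## Working session

There is one attempt and no reset: what is moved stays moved. The work goes in short steps, Python scripts to look and compute and a shell command to move; the robot and the scene stay as the last step left them, time stands still between calls to the robot, and variables do not carry over. Pictures are saved under pics/ and viewed, at most 10 in all, crops included, and the job is handed in when it is done.

```bash
mkdir -p pics
python3 - <<'E'
from station import env, imaging
import cv2,numpy as np
np.set_printoptions(precision=4,suppress=True)
for n in ("top","side"):
    f=imaging.grab_frame(n); cv2.imwrite(f"pics/{n}0.png",f[:,:,::-1])
    m=imaging.camera_model(n); print(n,np.array(m["intrinsics"]),np.array(m["T"]))
s=env.get_state(); print({k:np.round(v,4) for k,v in s.items()})
E
```

```text
top [[453.7099   0.     260.6359]
 [  0.     453.7099 191.0834]
 [  0.       0.       1.    ]] [[ 0.0593 -0.9765  0.207   0.2931]
 [-0.9982 -0.0585  0.0098  0.1839]
 [ 0.0026 -0.2073 -0.9783  1.5126]
 [ 0.      0.      0.      1.    ]]
side [[350.1252   0.     257.6339]
 [  0.     350.1252 191.8584]
 [  0.       0.       1.    ]] [[ 0.9923 -0.0749  0.0988  0.5111]
 [-0.1237 -0.5405  0.8322 -0.7261]
 [-0.0089 -0.838  -0.5456  0.6909]
 [ 0.      0.      0.      1.    ]]
{'t': np.float64(0.1), 'joint_positions': array([ 1.1865,  0.4267,  0.0738,  1.6065, -0.0341,  1.1108, -0.0671]), 'qd': array([ 0.0002, -0.0011,  0.0018, -0.0026,  0.0006, -0.0002, -0.0012]), 'effort': array([  0.0079, -95.1539,   3.7713, -46.4402,   0.0197,   0.0065,
        -0.    ]), 'tcp_pos': array([ 0.1569, -0.6561,  0.2307]), 'orientation': array([ 0.9931,  0.1171, -0.0001, -0.0006]), 'force': array([ 0.1473,  0.0196, -0.0105]), 'wrist_torque': array([-0.0191, -0.0111,  0.0006]), 'grip_force': np.float64(0.0), 'gripper_width': np.float64(0.0852)}
```

View pics/top0.png

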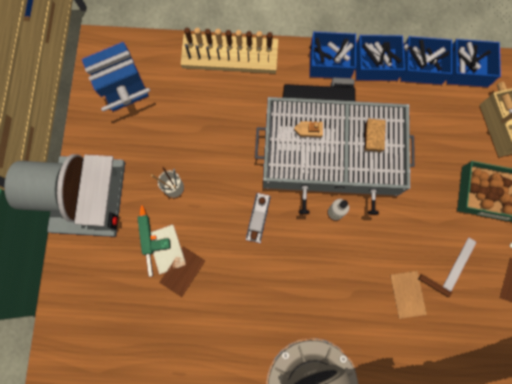

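View pics/side0.png

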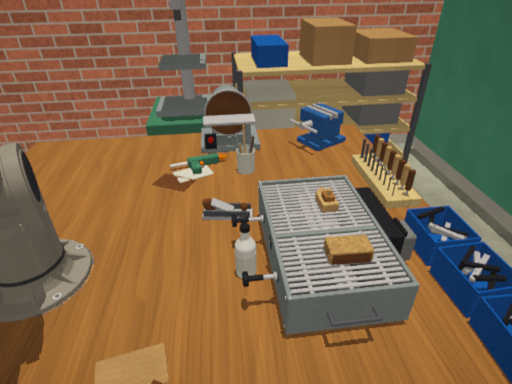

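The boat is on the left (wide) bay at about (309,129) in the top view, with the sanding block on the right at (375,135). The knobs are near (304,205) and (372,205), and the bottle is at (339,208). So the left knob gets pulled out and the right one pushed home. I'll zoom in to measure.

Run:
```python
import cv2,numpy as np
a=cv2.imread("pics/top0.png")[90:240,240:425]; b=cv2.imread("pics/side0.png")[170:330,190:420]
cv2.imwrite("pics/topz.png",cv2.resize(a,None,fx=4,fy=4,interpolation=cv2.INTER_CUBIC)[:600])
cv2.imwrite("pics/sidez.png",cv2.resize(b,None,fx=3.4,fy=3.4,interpolation=cv2.INTER_CUBIC))
```

```text
(no output)
```

View pics/topz.png

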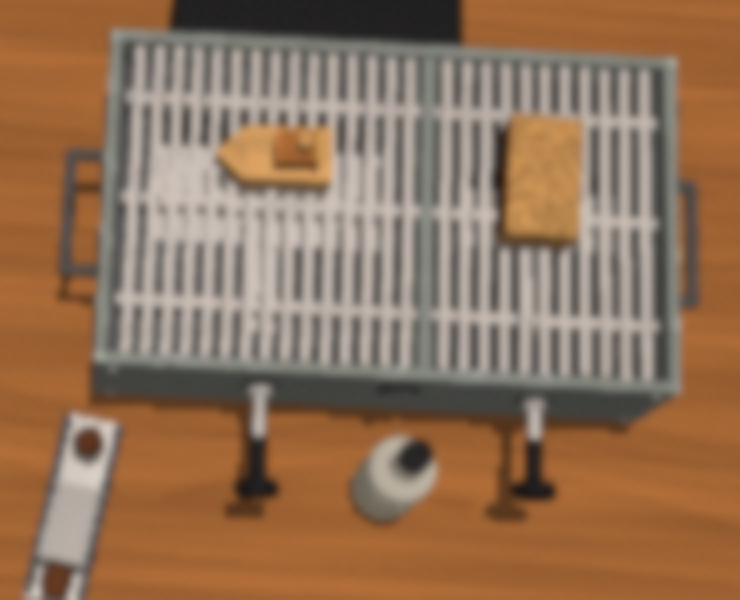

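View pics/sidez.png

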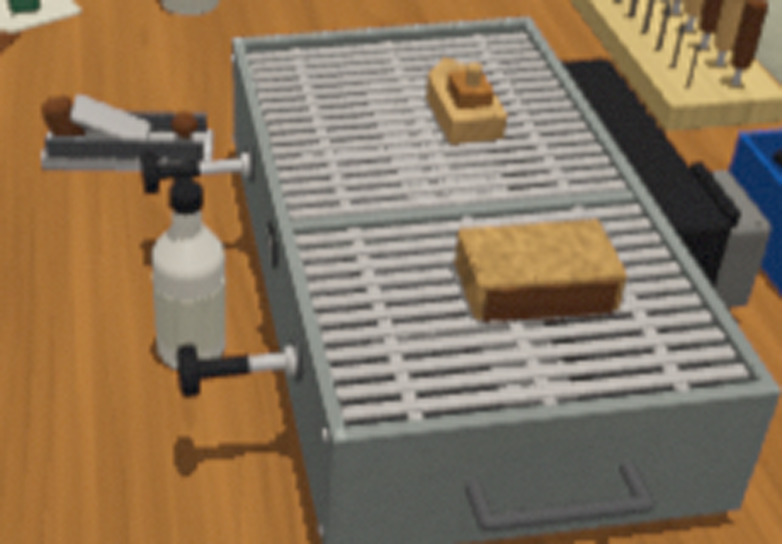

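The boat lies fully left of the bar (zoom x≈427). The rim corners are at about (118,32), (676,60), (97,357) and (680,390). Rod to head runs (259,390)→(256,488) on the left and (535,403)→(533,490) on the right.

```bash
cat > h.py <<'E'
from station import env, imaging
import numpy as np
np.set_printoptions(precision=4,suppress=True)
def ray(n,uv,z):
    m=imaging.camera_model(n);T=np.array(m["T"]);d=T[:3,:3]@np.linalg.inv(m["intrinsics"])@[*uv,1];o=T[:3,3]
    return o+d*(z-o[2])/d[2]
def tz(p,z): return ray("top",(p[0]/4+240-.375,p[1]/4+90-.375),z)
def sz(p,z): return ray("side",(p[0]/3.4+190-.35,p[1]/3.4+170-.35),z)
E
python3 - <<'E'
from h import *
for n,p in dict(TL=(114,33),TR=(677,61),BL=(96,357),BR=(681,391)).items(): print(n,tz(p,.13))
for n,p in dict(BR=(334,436),BL=(237,40),TL=(528,20),TR=(775,388)).items(): print("side",n,sz(p,.13))
for n,p in dict(Lhead=(256,488),Lneck0=(258,440),Lrod=(259,395),Rhead=(533,490),Rneck0=(535,440),Rrod=(535,405)).items(): print(n,tz(p,.088))
for n,p in dict(Lhead=(151,170),Lneck0=(200,166),Lrod=(245,165),Rhead=(189,370),Rneck0=(248,364),Rrod=(290,360)).items(): print("s",n,sz(p,.088))
print("bottle cap",tz((414,457),.155),sz((187,196),.15)); print("plane top",tz((70,415),.05),tz((120,425),.05), tz((88,445),.06))
E
```

```text
TL [0.897  0.1918 0.13  ]
TR [ 0.9003 -0.2659  0.13  ]
BL [0.6253 0.1907 0.13  ]
BR [ 0.6255 -0.2668  0.13  ]
side BR [ 0.6245 -0.2649  0.13  ]
side BL [0.6252 0.1872 0.13  ]
side TL [0.8967 0.1852 0.13  ]
side TR [ 0.8991 -0.2642  0.13  ]
Lhead [0.5362 0.0578 0.088 ]
Lneck0 [0.5751 0.0577 0.088 ]
Lrod [0.6119 0.0584 0.088 ]
Rhead [ 0.5477 -0.1622  0.088 ]
Rneck0 [ 0.5883 -0.1635  0.088 ]
Rrod [ 0.617  -0.1632  0.088 ]
s Lhead [0.5368 0.0604 0.088 ]
s Lneck0 [0.5776 0.0603 0.088 ]
s Lrod [0.6148 0.0566 0.088 ]
s Rhead [ 0.5473 -0.163   0.088 ]
s Rneck0 [ 0.5873 -0.1629  0.088 ]
s Rrod [ 0.6161 -0.1631  0.088 ]
bottle cap [ 0.5558 -0.0553  0.155 ] [ 0.5578 -0.0547  0.15  ]
plane top [0.5943 0.2097 0.05  ] [0.5884 0.1681 0.05  ] [0.5682 0.1933 0.06  ]
```

```bash
python3 -m jog '[[0.3,0.41,0,0,0,-0.075],[0.3,0.41,0,0,0,-0.075],[0.3,0.41,0,0,0,0],[0.3,0.41,0,0,0,0],[0.3,0.41,0,0,0,0]]' 0; python3 -m jog '[[0.3,0.41,0,0,0,0],[0.3,0.41,0,0,0,0],[0.3,0.41,0,0,0,0],[0,0,0,0,0,0]]'
```

```text
t: 0.72
tcp_pos: [0.3077, -0.4499, 0.2312]
orientation: [1.0, -0.0, -0.0, -0.0]
force: [-0.5, -0.7, 0.0]
gripper_width: -0.0002
grip_force: 0.0
t: 1.23
tcp_pos: [0.3992, -0.3251, 0.2312]
orientation: [1.0, 0.002, 0.0, -0.0]
force: [0.4, -0.6, -0.2]
gripper_width: 0.0001
grip_force: 0.0
```

```bash
python3 -m jog '[[0.28,0.405,0,0,0,0],[0.28,0.405,0,0,0,0],[0.28,0.405,0,0,0,0],[0.28,0.405,0,0,0,0],[0,0,0,0,0,0]]'; python3 -m jog '[[0,0,-0.4,0,0,0],[0,0,-0.4,0,0,0],[0,0,-0.4,0,0,0],[0,0,-0.33,0,0,0],[0,0,0,0,0,0]]'
```

```text
t: 1.85
tcp_pos: [0.5105, -0.1635, 0.231]
orientation: [1.0, 0.002, 0.0, -0.001]
force: [-0.2, -0.4, 0.2]
gripper_width: 0.0002
grip_force: 0.0
t: 2.48
tcp_pos: [0.507, -0.1671, 0.0763]
orientation: [1.0, -0.001, -0.002, -0.0]
force: [-0.7, -0.1, -0.1]
gripper_width: -0.0001
grip_force: 0.0
```

```bash
python3 -m jog '[[0.05,0.04,0,0,0,0],[0.05,0,0,0,0,0],[0.05,0,0,0,0,0],[0.05,0,0,0,0,0],[0.04,0,0,0,0,0]]'; python3 -m jog '[[0.04,0,0,0,0,0],[0.04,0,0,0,0,0],[0.03,0,0,0,0,0]]';python3 -m jog '[[0.03,0,0,0,0,0]]'
```

```text
t: 3.1
tcp_pos: [0.5331, -0.1625, 0.0784]
orientation: [1.0, -0.0, -0.0, -0.0]
force: [-3.3, 0.4, 2.5]
gripper_width: 0.0003
grip_force: 1.4
t: 3.48
tcp_pos: [0.5442, -0.1624, 0.0782]
orientation: [1.0, -0.0, -0.0, -0.0]
force: [-2.2, 0.1, 2.5]
gripper_width: 0.0005
grip_force: 1.8
t: 3.6
tcp_pos: [0.5464, -0.1624, 0.0781]
orientation: [1.0, -0.001, -0.001, -0.0]
force: [-8.2, -0.1, 5.8]
gripper_width: -0.0004
grip_force: 4.0
```

Contact made, and the hump is starting. I'll continue in small steps.

```bash
for i in 1 ; do python3 -m jog '[[0.02,0,0,0,0,0]]'|grep -E "tcp|force"; python3 -m jog '[[0.02,0,0,0,0,0]]'|grep -E "tcp|force";python3 -m jog '[[0.02,0,0,0,0,0]]'|grep -E "tcp|force"; done
```

```text
tcp_pos: [0.5486, -0.1624, 0.0782]
force: [-4.1, -0.1, 2.6]
grip_force: 2.4
tcp_pos: [0.5509, -0.1624, 0.0782]
force: [-1.5, 0.2, -0.0]
grip_force: 0.8
tcp_pos: [0.5535, -0.1625, 0.0783]
force: [0.6, -0.4, 1.2]
grip_force: 0.0
```

Snapped over. I'll feel for the stop gently.

```bash
python3 -m jog '[[0.02,0,0,0,0,0]]'|grep -E "tcp|force"; python3 -m jog '[[0.02,0,0,0,0,0]]'|grep -E "tcp|force";python3 -m jog '[[0.01,0,0,0,0,0]]'|grep -E "tcp|force"
```

```text
tcp_pos: [0.5545, -0.1624, 0.0782]
force: [-12.5, 1.0, 8.9]
grip_force: 6.0
tcp_pos: [0.5546, -0.1625, 0.0779]
force: [-24.1, 2.8, 18.4]
grip_force: 12.2
tcp_pos: [0.5546, -0.1625, 0.0778]
force: [-27.6, 2.6, 20.6]
grip_force: 13.9
```

```bash
python3 -m jog '[[-0.3,0,0,0,0,0],[-0.1,0,0.4,0,0,0],[0,0,0.5,0,0,0],[0,0,0.5,0,0,0],[0,0,0,0,0,0]]'; python3 -m jog '[[0.1,0.45,0,0,0,0],[0.1,0.45,0,0,0,0],[0.1,0.45,0,0,0,0],[0.1,0.45,0,0,0,0],[0.0,0.4,0,0,0,0]]' 0.5; python3 -m jog '[[0,0,0,0,0,0]]'
python3 - <<'E'
from station import imaging
import cv2
f=imaging.grab_frame("top")[90:240,240:425,::-1]; cv2.imwrite("pics/t1.png",cv2.resize(f,None,fx=4,fy=4,interpolation=cv2.INTER_CUBIC))
E
```

```text
t: 4.97
tcp_pos: [0.5202, -0.1629, 0.2224]
orientation: [1.0, -0.001, 0.003, 0.001]
force: [0.5, -0.3, 0.1]
gripper_width: 0.0
grip_force: 0.0
t: 5.6
tcp_pos: [0.5584, 0.0594, 0.2177]
orientation: [1.0, -0.0, -0.0, -0.0]
force: [0.0, 0.2, -1.1]
gripper_width: 0.0429
grip_force: 0.0
t: 5.72
tcp_pos: [0.5578, 0.0612, 0.2177]
orientation: [1.0, 0.002, -0.0, -0.001]
force: [0.2, -1.8, 0.2]
gripper_width: 0.0423
grip_force: 0.0
```

View pics/t1.png

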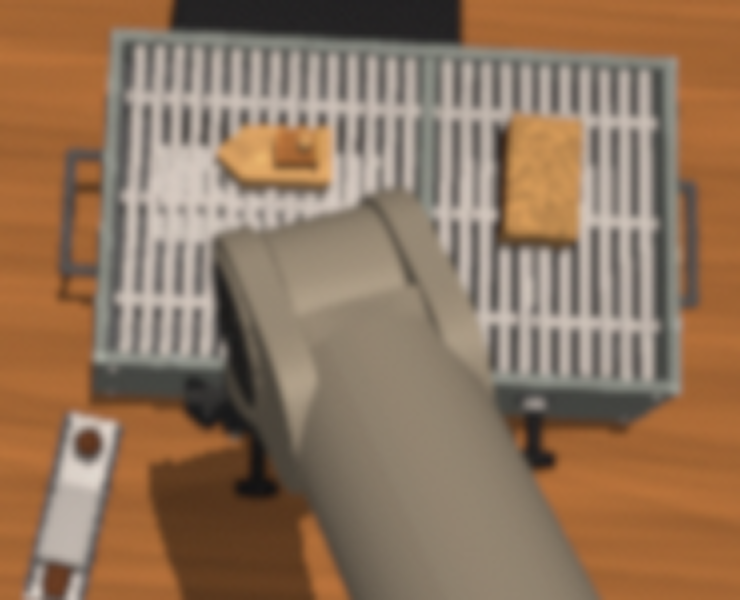

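The right knob is now home against the panel and the box hasn't moved. I'll descend around the left neck and close loosely behind the head.

```bash
python3 -m jog '[[0.02,-0.03,-0.4,0,0,0],[0,0,-0.4,0,0,0],[0,0,-0.4,0,0,0],[0,0,-0.28,0,0,0],[0,0,0,0,0,0]]'; python3 -m jog '[[0,0,0,0,0,0],[0,0,0,0,0,0],[0,0,0,0,0,0]]' 0.24
python3 - <<'E'
from station import imaging
import cv2
f=imaging.grab_frame("side")[170:330,190:420,::-1]; cv2.imwrite("pics/s1.png",cv2.resize(f,None,fx=3.4,fy=3.4,interpolation=cv2.INTER_CUBIC))
E
```

```text
t: 6.4
tcp_pos: [0.5587, 0.0532, 0.0684]
orientation: [1.0, -0.001, -0.002, 0.0]
force: [-0.8, -0.1, 0.1]
gripper_width: 0.043
grip_force: 0.0
t: 6.78
tcp_pos: [0.5605, 0.0545, 0.0712]
orientation: [1.0, -0.001, 0.001, -0.0]
force: [0.4, 0.3, -0.6]
gripper_width: 0.0205
grip_force: 0.0
```

View pics/s1.png

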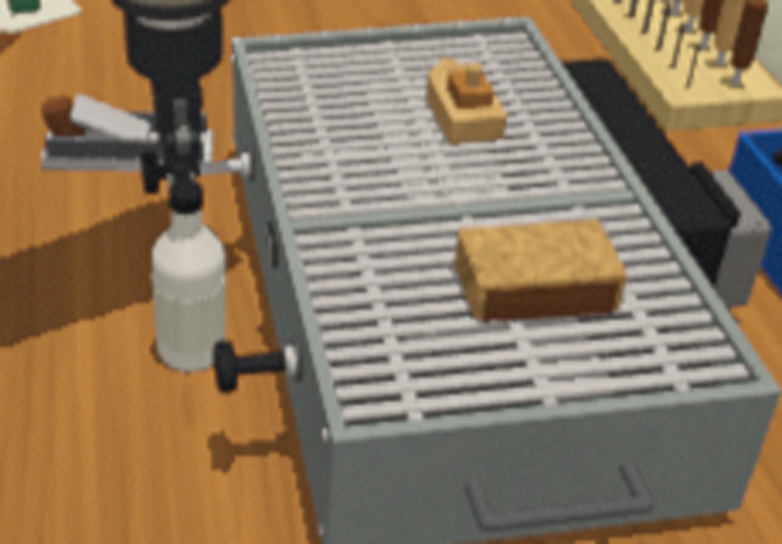

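The fingers straddle the left neck just behind its head (about (175,170)). Now I'll pull it out, feeling for the force.

```bash
python3 -m jog '[[-0.04,0.03,0,0,0,0],[-0.05,0,0,0,0,0],[-0.05,0,0,0,0,0],[-0.04,0,0,0,0,0]]'|grep -E "tcp|force"; python3 -m jog '[[-0.04,0,0,0,0,0],[-0.03,0,0,0,0,0]]'|grep -E "tcp|force"; python3 -m jog '[[-0.03,0,0,0,0,0]]'|grep -E "tcp|force"; python3 -m jog '[[-0.02,0,0,0,0,0]]'|grep -E "tcp|force"
```

```text
tcp_pos: [0.5419, 0.0578, 0.0705]
force: [2.2, 1.8, 0.6]
grip_force: 1.4
tcp_pos: [0.5348, 0.0575, 0.0703]
force: [2.6, 1.9, 0.9]
grip_force: 1.3
tcp_pos: [0.5319, 0.0575, 0.0704]
force: [2.2, 1.0, 1.1]
grip_force: 1.3
tcp_pos: [0.5299, 0.0575, 0.0703]
force: [2.9, 0.6, 0.5]
grip_force: 1.3
```

```bash
python3 -m jog '[[-0.02,0,0,0,0,0],[-0.02,0,0,0,0,0]]'|grep -E "tcp|force"; python3 -m jog '[[-0.02,0,0,0,0,0]]'|grep -E "tcp|force"; python3 -m jog '[[-0.02,0,0,0,0,0]]'|grep -E "tcp|force"; python3 -m jog '[[-0.02,0,0,0,0,0]]'|grep -E "tcp|force"
```

```text
tcp_pos: [0.5259, 0.0575, 0.0703]
force: [3.3, 0.8, 1.3]
grip_force: 1.3
tcp_pos: [0.5239, 0.0575, 0.0703]
force: [2.7, 1.4, 1.8]
grip_force: 1.4
tcp_pos: [0.5224, 0.0575, 0.0704]
force: [7.4, 0.8, -1.3]
grip_force: 3.9
tcp_pos: [0.5206, 0.0575, 0.0704]
force: [6.4, 0.6, -2.6]
grip_force: 3.3
```

```bash
python3 -m jog '[[-0.02,0,0,0,0,0]]'|grep -E "tcp|force"; python3 -m jog '[[-0.02,0,0,0,0,0]]'|grep -E "tcp|force"; python3 -m jog '[[-0.02,0,0,0,0,0]]'|grep -E "tcp|force"; python3 -m jog '[[-0.02,0,0,0,0,0]]'|grep -E "tcp|force"
```

```text
tcp_pos: [0.5182, 0.0574, 0.0703]
force: [3.2, 1.1, 0.1]
grip_force: 1.8
tcp_pos: [0.5156, 0.0574, 0.0702]
force: [-0.1, -0.5, 0.0]
grip_force: 0.1
tcp_pos: [0.5134, 0.0574, 0.0701]
force: [5.3, 0.3, -1.7]
grip_force: 3.0
tcp_pos: [0.5133, 0.0575, 0.0704]
force: [17.5, -1.0, -13.2]
grip_force: 8.9
```

Over the hump and hard on the stop. I'll relax, open, lift clear and check.

```bash
python3 -m jog '[[0.08,0,0,0,0,0],[0,0,0,0,0,0],[0,0,0,0,0,0]]' 0.5|grep -E "tcp|force|width"; python3 -m jog '[[0,0,0.4,0,0,0],[0,0,0.5,0,0,0],[0,0,0.5,0,0,0],[0,0,0.3,0,0,0],[0,-0.5,0,0,0,0]]'|grep -E "tcp|force"; python3 -m jog '[[0,-0.5,0,0,0,0],[0,-0.5,0,0,0,0],[0,-0.5,0,0,0,0],[0,-0.5,0,0,0,0],[0,0,0,0,0,0]]'|grep -E "tcp|force|t:"
python3 - <<'E'
from station import imaging
import cv2,numpy as np
f=imaging.grab_frame("side")[170:330,190:420,::-1]; a=cv2.resize(f,None,fx=1.7,fy=1.7)
g=imaging.grab_frame("top")[90:240,240:425,::-1]; b=cv2.resize(g,(391,272))
cv2.imwrite("pics/e.png",np.hstack([a,b[:a.shape[0]]]))
cv2.imwrite("pics/ez.png",cv2.resize(g,None,fx=4,fy=4,interpolation=cv2.INTER_CUBIC))
E
```

```text
tcp_pos: [0.5196, 0.0575, 0.0701]
force: [0.2, 0.3, -0.1]
gripper_width: 0.0429
grip_force: 0.0
tcp_pos: [0.521, 0.0102, 0.2429]
force: [-0.1, -1.6, -1.1]
grip_force: 0.0
t: 10.58
tcp_pos: [0.5189, -0.1964, 0.2399]
force: [-1.0, 0.7, -1.1]
grip_force: 0.0
```

View pics/e.png

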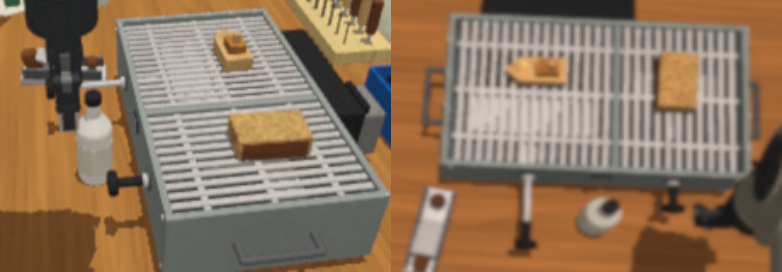

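View pics/ez.png

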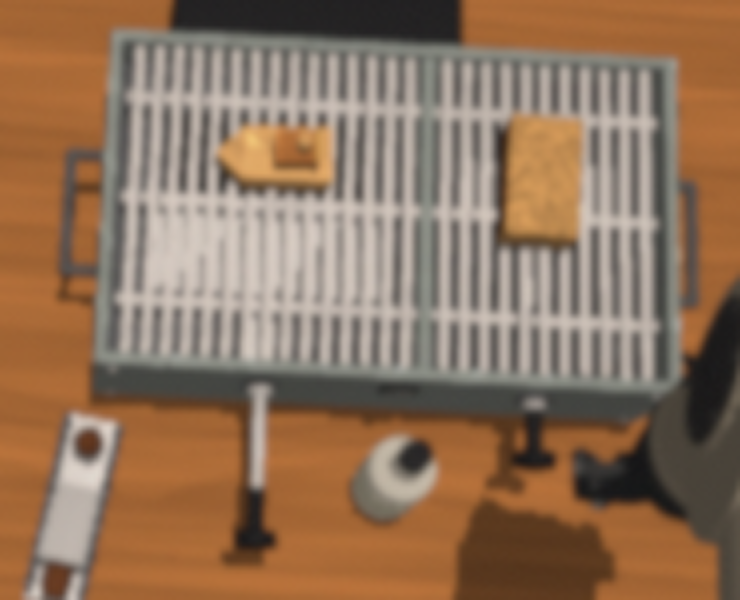

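The left knob's head is now at (254,538), about 40 mm farther out. The right one is home at (533,459), and the box, boat and bottle are where they were. I'll hand in.

```bash
python3 -c "
from station import finish_job
print(finish_job())"
```

```text
the job is handed in; nothing more can be done
None
```

The boat lies on the left bay, so I pulled the left knob out past its click to the stop and pushed the right knob fully home; the final picture shows the box and everything else unmoved, and the job is handed in (no verdict came back).

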